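# Set and lock the scale dock's fence

## Task

Slide the fence of the scale dock gently up against the brew scale until the scale sits square and snug between the fence and the end stop. Then tighten the orange lock knob clockwise (seen from above): it turns lightly at first; when it suddenly turns stiff, give it one eighth of a turn (45 degrees) more and no further. Leave the knob so, and leave the things around the dock where they are.

Things in the scene. Friction and masses are not known exactly. Their poses are not given: they have to be found in the camera images.
- dock: Fixed aluminium plate, 200 x 290 x 8 mm, on the worktop. Origin: centre of its underside; y along the long side towards the end stop, z up. At the +y end stands a fixed dark end stop, 150 mm wide (x), 44 mm high over the worktop, its inner face at y = +130 mm. The brew scale lies loose on the plate between end stop and fence.
- stop_face (a point): Middle of the end stop's inner face, 22 mm over the worktop.
- fence: Grey fence sliding along the dock's y with a steady 3 N of drag, knob loose or tight; it stays where left. Origin: on the plate's top (8 mm over the worktop) under the knob's axis; axes as the dock's. A wall 140 mm wide (x), 33 mm high, its face at y = +30 mm; behind it a block 56 (x) x 52 (y) x 36 mm that carries the lock knob. Push it by the block or draw it along by the knob.
- fence_face (a point): Middle of the fence's face towards the scale, 22 mm over the worktop. When the scale is snug it stands 130 mm from stop_face (at dock y = 0).
- lock_knob: Orange T-shaped hand knob on a vertical screw on the fence. Its grip is a bar 56 mm long (x), 14 mm wide (y), 26 mm tall, 63 to 89 mm over the worktop, on a stem 12 mm across; 18 mm is free between bar and block. Origin: on the screw's axis, 45 mm over the worktop; z up. Clockwise from above tightens. The bar's direction at the start says nothing of where it will bite.
- knob_grip (a point): Centre of the bar, 76 mm over the worktop: grip here, across the 14 mm width. The knob turns lightly (0.04 Nm) by an unknown 0.4 to 1.3 rad, then at once takes 0.5 Nm, rising by 0.06 Nm per rad: it bites, and all further turn is extra. It does not spring back; let go and take it again as needed. Turned back it runs lightly, keeping the extra turn.
- spring_washer (a joint): How far the dark spring washer (20 mm across) under the lock knob has been squeezed down (m): 0 until the knob bites, then 0.4 mm per rad of extra turn, so about 0.3 mm when done. Far too little to read from the noisy value.
- brew_scale: Flat black brew scale, 160 (x) x 130 (y) x 22 mm, 0.42 kg, loose on the dock's plate. Origin: centre of its underside; its y is along the dock's y within a few degrees, and it stands 5 to 25 mm off the end stop at first.
- tamper: Bystander: espresso tamper with dark wooden handle, 58 mm wide, 86 mm tall; origin at the centre of its foot.
- blue_mug: Bystander: blue mug, 58 x 86 x 49 mm; origin under its centre.
- dosing_cup: Bystander: small steel dosing cup, 58 mm wide, 52 mm tall; origin under its centre.

How it is judged (in metres and radians):
On the way, in this order (a step that is already met when the one before it is completed fails the run):
1. the fence is slid up so that the scale is square and snug between fence and end stop, the knob not yet past its bite (y of fence_face in the frame of dock above -0.003 m and y of brew_scale in the frame of dock between 0.062 and 0.068 m and z of brew_scale in the frame of dock below 0.012 m and angle between the y axis of brew_scale and the y axis of dock, either way round below 0.05 rad and value of joint spring_washer below 8e-05 m), for 0.2 s.
2. the lock knob is turned past its bite by about one eighth of a turn (value of joint spring_washer above 0.0002 m), for 0.1 s.
At the end, for the whole second after the job is handed in: The scale lies flat and square (0.05 rad) within 3 mm of its snug place, the fence face at most 3 mm short of its own; the lock knob is turned 0.5 to 1.1 rad (29 to 63 degrees) past its bite, that is 0.20 to 0.44 mm of washer squeeze; all at rest (y of fence_face in the frame of dock above -0.003 m and y of brew_scale in the frame of dock between 0.062 and 0.068 m and z of brew_scale in the frame of dock below 0.012 m and angle between the y axis of brew_scale and the y axis of dock, either way round below 0.05 rad and value of joint spring_washer between 0.0002 and 0.00044 m and linear speed of brew_scale below 0.02 m/s and angular speed of lock_knob below 0.1 rad/s); the robot touches nothing.
It fails at once if the knob is turned more than 1.1 rad (63 degrees) past its bite (value of joint spring_washer above 0.00044 m).
It fails at once if the fence presses on the scale with more than 30 N (contact force between fence and brew_scale above 30 N).
It fails at once if the tamper is moved more than 20 mm or tipped (distance of tamper from where it was at the start of the episode above 0.02 m or angle between tamper's own z axis and vertical above 0.3 rad).
It fails at once if the blue mug is moved more than 20 mm or tipped (distance of blue_mug from where it was at the start of the episode above 0.02 m or angle between blue_mug's own z axis and vertical above 0.3 rad).
It fails at once if the dosing cup is moved more than 20 mm or tipped (distance of dosing_cup from where it was at the start of the episode above 0.02 m or angle between dosing_cup's own z axis and vertical above 0.3 rad).
It also fails if it takes over 67 s, if anything falls off the work surface, if the arm or the gripper's body presses on something with over 40 N, if the wrist force passes 120 N, or if a joint passes its speed limit or range.

## Robot

A 6-joint arm with a two-finger parallel gripper is mounted at the origin on a cart in front of the work surface, level with it; the furniture and walls round the work are solid. World frame = base frame: x ahead of the robot, y to its left, z up, the work surface at z = 0. Lengths are in mm, angles in rad, forces in N, time in s.
With the tool pointing down it reaches from about 350 to 775 mm from the base axis. Payload 7.3 kg.
Tool frame: the origin (TCP) lies on the centre line of the jaws, within the pads' length; the fingertips stand finger_overhang ahead of it and the grasp point (between the pads) lies 8 mm behind it (finger_overhang is the distance from the TCP to the fingertips, in mm); z points along the fingers, y is the line along which they close (so a half turn about z gives the same grasp; the last joint's range is limited). The gripper opens to 92 mm and grips with 3 to 60 N. Pads are 19 mm wide; open, the fingers measure 130 mm over their backs; the gripper's body (75 mm by 190 mm) begins 47 mm behind the grasp point.
Start: joints at [-1.428, 0.342, 1.524, -0, 1.275, -0.146], TCP at [149.543, -503.27, 237.741] pointing down, gripper open.
Joint ranges: [-2.53, 2.53], [-0.77, 2.02], [0.04, 2.7], [-1, 4.14], [0.28, 2.66], [-3.11, 3.11]. Speed limits (rad/s): [2.57, 2.57, 3.14, 3.14, 3.14, 3.14].

## Interface

Orientations are given as [roll, pitch, yaw] about the fixed x, y, z axes, in that order (R = Rz(yaw) Ry(pitch) Rx(roll)).
In Python, from plant import get_obs, capture, close_job, finger_overhang gives the robot as it stands.
- The arm moves only by the shell command python3 -m inch 'ROWS'. ROWS is JSON, one flat list of numbers, 7 for each row, row after row: the turn, a rotation vector about the tool's x, y, z scaled (see below), then the shift along the tool's x, y, z scaled (see below), then the closure, from -1 (fully open) to 1 (shut). In form: [ax, ay, az, tx, ty, tz, gripper, ax, ay, az, tx, ty, tz, gripper, ...]. A call has 1 to 10 rows; each row shifts and turns the commanded pose from where the row before left it, along the tool's axes as they then stand; what a row does not reach is not made up. The controller multiplies each number of a shift by 0.8 m and each number of a turn by 1.5 rad. A row lasts 1/12 s, in which the tool goes at most 41.7 mm and 7.16 degrees, less where a joint would pass 70% of its speed; a pose out of reach is approached as far as the arm can. A call with a number of a shift or a turn outside -1 to 1 is refused whole. A call with a gripper value outside its range is refused whole. The fingers move at their own pace and stop on an object; the grip force is fixed at half the most. Time passes only in rows, so rows that do not move let the fingers close. It gives the time, the measured TCP pose, the force, the opening and the grip force at its end, in the units of the state.
- get_obs(): the state, without advancing time (a new reading comes with each control period).
- capture(name): name is "scene" or "top"; returns a dict with "image" (420x560x3 uint8, red, green, blue), "mtx" (3x3 intrinsics, pixels), "distortion" ([k1, k2, p1, p2, k3] as OpenCV has them; the pictures are not rectified), "pose" (4x4, takes a point from camera to world coordinates). Camera axes: x right, y up, looking along -z (the intrinsics and any distortion apply to the point x, -y, -z); pixel columns grow to the right and rows downward; lengths in mm; the calibration is good to about 2 mm. A picture is of the moment at which its call begins. There is no depth.
- close_job(): hands the job in; it is judged then, once.
The state is a dict: "time": time; "joint_positions": joint angles; "dq": joint speeds; "tau": joint torques, N m; "tool_pos": TCP position; "tcp_rot": TCP orientation; "contact_force": force on the tool from outside, world axes, zero at the start; "moment": the same for the moment, N m; "grip_width": finger opening in mm; "finger_force": force on a finger pad.
Only numpy, scipy, OpenCV 4.12 (cv2) and the standard library are available. Lean on these libraries where they do the work, as an engineer would, in place of code of your own. Each camera call takes 0.05 s, during which the arm holds its last target. There are 200 camera calls.

## Working session

There is one attempt and no reset: what is moved stays moved. The work goes in short steps, Python scripts to look and compute and a shell command to move; the robot and the scene stay as the last step left them, time stands still between calls to the robot, and variables do not carry over. Pictures are saved under pics/ and viewed, at most 10 in all, crops included, and the job is handed in when it is done.

```bash
mkdir -p pics; ls; python3 - <<'E'
from plant import *
import cv2
print(finger_overhang if not callable(finger_overhang) else finger_overhang())
for n in("scene","top"):
    c=capture(n); cv2.imwrite(f"pics/{n}0.png",c["image"][:,:,::-1]); print(n,c["mtx"].tolist(),c["distortion"],c["pose"].round(4).tolist())
print(get_obs())
E
```

```text
pics
11.0
scene [[401.91946861365045, 0.0, 278.81390017306904], [0.0, 401.91946861365045, 210.91964052593485], [0.0, 0.0, 1.0]] [-0.10215682  0.          0.          0.          0.        ] [[-0.9022, 0.2567, -0.3466, 227.0404], [-0.4307, -0.5781, 0.693, 588.638], [-0.0225, 0.7746, 0.6321, 608.7558], [0.0, 0.0, 0.0, 1.0]]
top [[420.03899857880094, 0.0, 280.47578820746276], [0.0, 420.03899857880094, 218.49741920339764], [0.0, 0.0, 1.0]] [-0.10541959  0.          0.          0.          0.        ] [[0.0124, 0.9892, -0.1462, 439.615], [-0.9993, 0.007, -0.0373, -14.5181], [-0.0359, 0.1465, 0.9886, 911.532], [0.0, 0.0, 0.0, 1.0]]
{'time': 0.1, 'joint_positions': array([-1.42802829e+00,  3.42664590e-01,  1.52494312e+00, -3.09097011e-06,
        1.27537069e+00, -1.45969229e-01]), 'dq': array([ 0.00210936, -0.00130205, -0.00190931, -0.00190939,  0.00074802,
       -0.0007813 ]), 'tau': array([ 1.38101546e-03, -4.32003772e+01, -2.44694424e+01,  7.18562817e-02,
        5.26520703e-02, -4.59510420e-05]), 'tool_pos': array([ 149.4752417 , -502.9069834 ,  237.10089983]), 'tcp_rot': array([-3.14022121e+00, -1.98634488e-04,  2.88738029e-01]), 'contact_force': array([ 0.13352674, -0.38405528,  0.76168446]), 'moment': array([ 0.06965547, -0.00067794, -0.00940969]), 'finger_force': 0.0, 'grip_width': 91.58367584184046}
```

View pics/top0.png

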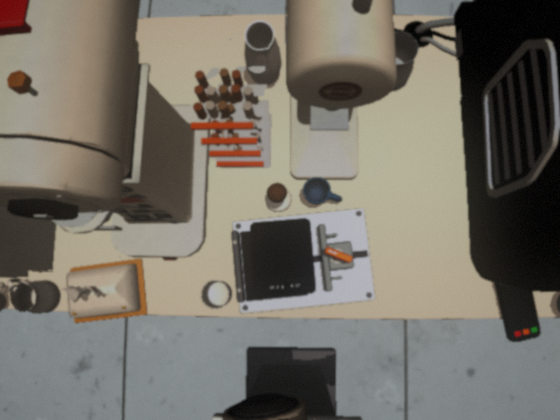

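View pics/scene0.png

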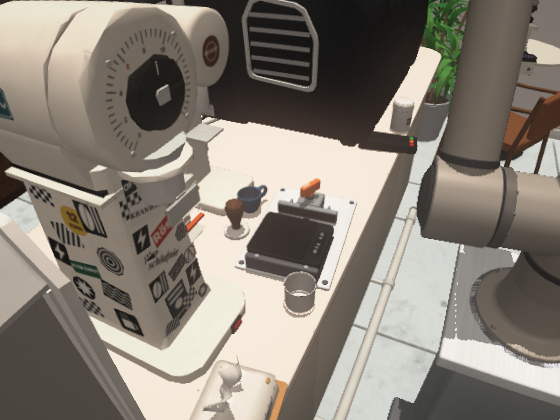

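The top view shows the dock with its plate corners near (235,220), (362,210), (372,297) and (243,312). The end stop is at the left, at column 238, and the scale is at (278,260). The fence wall is at column 323 and the orange knob at (338,255). The tamper (278,195), mug (318,190) and dosing cup (216,292) stand around it. I'll enlarge this area to measure it.

```bash
python3 - <<'E'
import cv2
a=cv2.imread("pics/top0.png")[170:320,200:400]
cv2.imwrite("pics/top0c.png",cv2.resize(a,None,fx=4,fy=4,interpolation=cv2.INTER_CUBIC))
E
cat > h.py <<'E'
import numpy as np,cv2
from plant import *
def ray(c,uv,z):
    "pixels (N,2) -> world points on plane z"
    n=cv2.undistortPoints(np.array(uv,float).reshape(-1,1,2),c["mtx"],c["distortion"])[:,0]
    P=c["pose"]; d=np.c_[n[:,0],-n[:,1],-np.ones(len(n))]@P[:3,:3].T; o=P[:3,3]
    return o+d*((z-o[2])/d[:,2])[:,None]
def proj(c,X):
    P=c["pose"]; q=(np.array(X,float).reshape(-1,3)-P[:3,3])@P[:3,:3]; q=q*[1,-1,-1]
    return cv2.projectPoints(q,np.zeros(3),np.zeros(3),c["mtx"],c["distortion"])[0][:,0]
E
```

```text
(no output)
```

View pics/top0c.png

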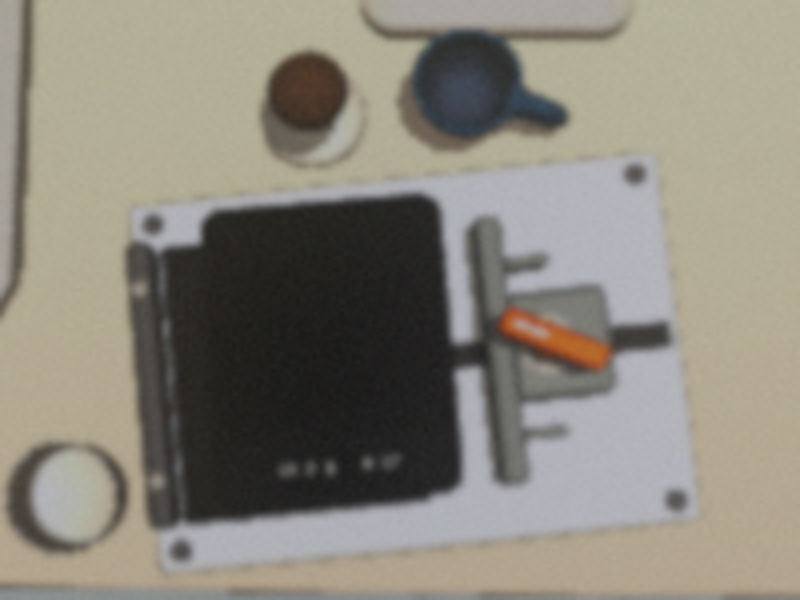

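The crop gives the plate corners, the knob bar ends at (503,322) and (607,358), the fence wall top running from (485,218) to (512,482), and the scale's right edge from (437,200) to (460,487). Now the poses.

```bash
python3 - <<'E'
from h import *
c=capture("top")
f=lambda p:(np.array(p,float)+.5)/4-.5+[200,170]
k=ray(c,f([(132,205),(655,155),(697,517),(163,573)]),8);print(k.round(1))
ctr=k[:, :2].mean(0); dy=(k[0]+k[3]-k[1]-k[2])[:2]; print("dock",ctr,"lens",np.linalg.norm(k[0]-k[1]),np.linalg.norm(k[1]-k[2]))
yaw=np.arctan2(-dy[0],dy[1]);dx=(k[0]+k[1]-k[2]-k[3])[:2];print("yaw",yaw,np.arctan2(dx[1],dx[0]))
R=np.array([[np.cos(yaw),-np.sin(yaw)],[np.sin(yaw),np.cos(yaw)]])
loc=lambda p,z:((ray(c,f(p),z)[:,:2]-ctr)@R).round(1)
print("stop top",loc([(160,250),(183,520)],44))
# fence wall rear/front top edges
print("wall front top",loc([(470,222),(500,480)],41)," rear",loc([(500,222),(525,480)],41))
print("block top",loc([(607,287),(615,388)],44))
b=ray(c,f([(503,322),(607,358),(555,340)]),89);print("bar",b.round(1),loc([(503,322),(607,358),(555,340)],89)); d=(b[1]-b[0]);print(np.arctan2(d[1],d[0]))
print("scale",loc([(437,200),(460,487)],30))
print("bystanders",ray(c,f([(315,112)]),0),ray(c,f([(467,85),(565,115)]),49),ray(c,f([(75,497)]),52), ray(c,f([(308,90)]),86))
t=c["image"].astype(int); m=((t[...,0]>170)&(t[...,1]<140)&(t[...,2]<80)).astype(np.uint8); m[:240]=0;m[275:]=0;m[:,:320]=0;m[:,360:]=0
r=cv2.minAreaRect(np.argwhere(m)[:,::-1].astype(np.float32));print(r, ray(c,[r[0]],87))
E
```

```text
[[ 567.2  124.2    8. ]
 [ 596.8 -160.7    8. ]
 [ 402.5 -180.5    8. ]
 [ 369.8  102.4    8. ]]
dock [484.08708156 -28.67065659] lens 286.4755255236363 195.27630938892173
yaw 0.10921221141163936 0.10577875587394926
stop top [[ 68.5 125.2]
 [-71.3 125.2]]
wall front top [[ 67.2 -37.2]
 [-66.8 -38.1]]  rear [[ 65.6 -52.8]
 [-68.  -50.9]]
block top [[  25.9 -103.8]
 [ -26.1 -101.7]]
bar [[ 499.4  -72.1   89. ]
 [ 482.2 -122.7   89. ]
 [ 490.8  -97.4   89. ]] [[ 10.5 -44.8]
 [-12.1 -93.3]
 [ -0.8 -69.1]]
-1.8977895807126157
scale [[ 82.  -21.9]
 [-68.6 -17.9]]
bystanders [[621.06631682  25.1196717    0.        ]] [[ 626.16376643  -56.44575787   49.        ]
 [ 610.49772648 -107.5206181    49.        ]] [[410.50926657 142.6744757   52.        ]] [[615.18409108  25.04591665  86.        ]]
((338.5000305175781, 254.00001525878906), (25.079532623291016, 4.070499897003174), 23.198591232299805) [[492.12788191 -97.87917911  87.        ]]
```

Dock yaw is about 0.108. The fence face is at dock y of about -38, the knob axis is near (491.5,-97.7), and the bar direction is about 1.244 rad. A grasp at tool yaw 1.244 leaves J6 room for the whole turn. First I go round on the near side, at the present height.

```bash
python3 -m inch '[0,0,0,0.032,-0.034,0,-1, 0,0,0,0.032,-0.034,0,-1, 0,0,0,0.032,-0.034,0,-1, 0,0,0,0.032,-0.034,0,-1, 0,0,0,0.032,-0.034,0,-1, 0,0,0,0.032,-0.034,0,-1, 0,0,0,0.032,-0.034,0,-1, 0,0,0,0.032,-0.034,0,-1, 0,0,0,0.032,-0.034,0,-1]'
python3 -m inch '[0,0,-0.08,0,0,0,-1, 0,0,-0.08,0,0,0,-1, 0,0,-0.08,0,0,0,-1, 0,0,-0.08,0,0,0,-1, 0,0,-0.08,0,0,0,-1, 0,0,-0.08,0,0,0,-1, 0,0,-0.08,0,0,0,-1, 0,0,-0.077,0,0,0,-1, 0,0,0,0,0,0,-1]'
cat >> h.py <<'E'
def go(x,y,z,yaw):
    "tool-axis shift (scaled) to a world TCP target, and the turn (scaled)"
    o=get_obs(); p=o["tool_pos"]; w=o["tcp_rot"]; 
    from scipy.spatial.transform import Rotation as Ro
    d=Ro.from_euler("xyz",w).as_matrix().T@(np.array([x,y,z])-p)
    print("pos",p.round(1),"rpy",w.round(4),"F",o["contact_force"].round(1),"M",o["moment"].round(2),"shift",(d/800).round(4),"turn z",round((w[2]-yaw)/1.5,4))
E
python3 -c "
from h import *
go(491.5,-97.7,150,1.244)"
```

```text
time: 0.9
tool_pos: [300.9, -201.2, 237.7]
tcp_rot: [3.141, -0.0, 0.288]
contact_force: [1.6, -0.1, 0.0]
grip_width: 91.8
finger_force: 0.0
time: 1.65
tool_pos: [300.5, -202.9, 237.6]
tcp_rot: [-3.141, -0.0, 1.248]
contact_force: [-0.1, -0.6, -0.3]
grip_width: 91.4
finger_force: 0.0
pos [ 300.5 -202.9  237.6] rpy [-3.1413e+00 -1.0000e-04  1.2484e+00] F [-0.1 -0.6 -0.3] M [-0.   -0.05  0.05] shift [0.2003 0.1848 0.1094] turn z 0.0029
```

```bash
python3 -m inch '[0,0,0,0.0333,0.0308,0.018,-1, 0,0,0,0.0333,0.0308,0.018,-1, 0,0,0,0.0333,0.0308,0.018,-1, 0,0,0,0.0333,0.0308,0.018,-1, 0,0,0,0.0333,0.0308,0.018,-1, 0,0,0,0.0333,0.0308,0.018,-1, 0,0,0,0,0,0,-1]'
python3 -c "
from h import *
go(491.5,-97.7,68,1.244)
c=capture('scene');cv2.imwrite('pics/s1.png',cv2.resize(c['image'][100:300,200:420,::-1],None,fx=3,fy=3))"
```

```text
time: 2.23
tool_pos: [495.1, -96.0, 148.0]
tcp_rot: [-3.139, -0.001, 1.243]
contact_force: [-1.3, 1.2, 0.1]
grip_width: 92.0
finger_force: 0.0
pos [495.1 -96.  148. ] rpy [-3.1392e+00 -1.4000e-03  1.2433e+00] F [-1.3  1.2  0.1] M [-0.03 -0.    0.03] shift [-0.0036 -0.0034  0.1001] turn z -0.0005
```

View pics/s1.png

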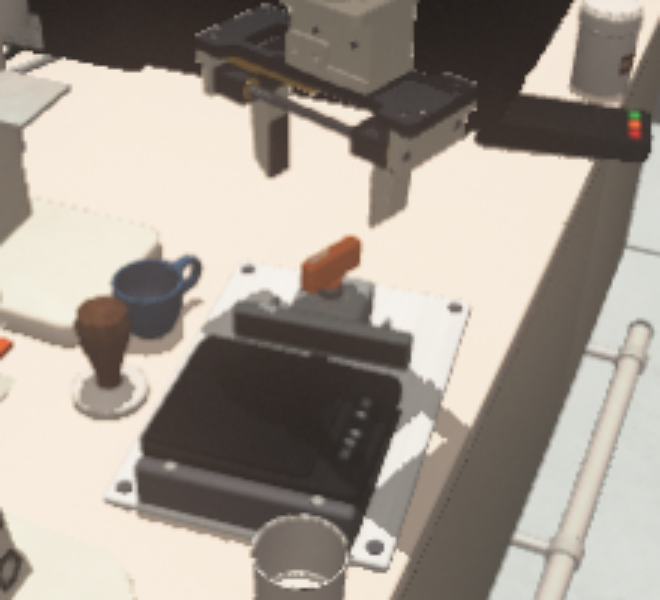

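The gripper stands above the orange bar at (332,262), with its jaws on either side of it and nothing in the way. I lower it and grip.

```bash
python3 -m inch '[0,0,0,-0.0036,-0.0034,0.025,-1, 0,0,0,0,0,0.025,-1, 0,0,0,0,0,0.025,-1, 0,0,0,0,0,0.025,-1, 0,0,0,0,0,0,-1]'
python3 -m inch '[0,0,0,0,0,0,1, 0,0,0,0,0,0,1, 0,0,0,0,0,0,1, 0,0,0,0,0,0,1, 0,0,0,0,0,0,1, 0,0,0,0,0,0,1, 0,0,0,0,0,0,1, 0,0,0,0,0,0,1]'
python3 -c "
from h import *
go(491.5-38*np.sin(-.108)*-1*-1,-97.7+38*np.cos(.108),68,1.244)"
```

```text
time: 2.7
tool_pos: [485.7, -100.8, 68.8]
tcp_rot: [-3.136, 0.0, 1.241]
contact_force: [-1.0, -0.2, -0.2]
grip_width: 91.6
finger_force: 0.0
time: 3.37
tool_pos: [488.5, -100.9, 71.4]
tcp_rot: [3.141, 0.0, 1.244]
contact_force: [-0.5, -0.5, -0.4]
grip_width: 42.9
finger_force: 0.0
pos [ 488.5 -100.9   71.4] rpy [3.1414e+00 1.0000e-04 1.2443e+00] F [-0.5 -0.5 -0.4] M [-0.02 -0.08  0.02] shift [ 0.0513 -0.008   0.0043] turn z 0.0002
```

```bash
python3 -m inch '[0,0,0,0.005,0.0023,0.004,1, 0,0,0,0,0,0,1, 0,0,0,0,0,0,1, 0,0,0,0,0,0,1, 0,0,0,0,0,0,1, 0,0,0,0,0,0,1, 0,0,0,0,0,0,1]'
python3 -c "
from h import *
go(491.5,-97.7,68,1.244)"
```

```text
time: 3.95
tool_pos: [492.0, -97.7, 68.1]
tcp_rot: [3.14, -0.0, 1.244]
contact_force: [4.1, 0.6, -2.9]
grip_width: 13.8
finger_force: 29.9
pos [492.  -97.7  68.1] rpy [ 3.1404e+00 -2.0000e-04  1.2441e+00] F [ 4.1  0.6 -2.9] M [ 0.08 -0.73 -0.05] shift [-0.0002 -0.0006  0.0001] turn z 0.0
```

Gripped at 13.8 mm. I draw the fence along dock +y, first 30 mm.

```bash
python3 -m inch '[0,0,0,0.0034,-0.0016,0,1, 0,0,0,0.0034,-0.0016,0,1, 0,0,0,0.0034,-0.0016,0,1, 0,0,0,0.0034,-0.0016,0,1, 0,0,0,0.0034,-0.0016,0,1, 0,0,0,0.0034,-0.0016,0,1, 0,0,0,0.0034,-0.0016,0,1, 0,0,0,0.0034,-0.0016,0,1, 0,0,0,0.0034,-0.0016,0,1, 0,0,0,0.0034,-0.0016,0,1]'
python3 -m inch '[0,0,0,0.0011,-0.0005,0,1,0,0,0,0.0011,-0.0005,0,1,0,0,0,0.0011,-0.0005,0,1,0,0,0,0.0011,-0.0005,0,1]'
python3 -c "
from h import *
go(491.5,-97.7,68,1.244)"
```

```text
time: 4.78
tool_pos: [488.8, -68.6, 68.1]
tcp_rot: [3.139, 0.001, 1.244]
contact_force: [3.3, -4.3, -6.5]
grip_width: 14.0
finger_force: 29.9
time: 5.12
tool_pos: [488.3, -64.8, 68.1]
tcp_rot: [3.14, 0.001, 1.244]
contact_force: [5.0, -5.4, -6.3]
grip_width: 13.6
finger_force: 29.9
pos [488.3 -64.8  68.1] rpy [3.1396e+00 1.1000e-03 1.2445e+00] F [ 5.  -5.4 -6.3] M [-0.84 -0.81 -0.04] shift [-0.0377  0.0169  0.0002] turn z 0.0003
```

```bash
python3 -m inch '[0,0,0,0.0008,-0.0004,0,1,0,0,0,0,0,0,1]'|sed -n '2p;4p'
python3 -m inch '[0,0,0,0.0008,-0.0004,0,1,0,0,0,0,0,0,1]'|sed -n '2p;4p'
python3 -m inch '[0,0,0,0.0008,-0.0004,0,1,0,0,0,0,0,0,1]'|sed -n '2p;4p'
```

```text
tool_pos: [488.2, -63.9, 68.1]
contact_force: [4.2, -3.4, -6.5]
tool_pos: [488.2, -63.2, 68.1]
contact_force: [3.9, -4.5, -5.9]
tool_pos: [488.1, -62.5, 68.1]
contact_force: [4.1, -3.9, -5.6]
```

```bash
python3 -m inch '[0,0,0,0.0008,-0.0004,0,1,0,0,0,0,0,0,1]'|sed -n '2p;4p'
python3 -m inch '[0,0,0,0.0008,-0.0004,0,1,0,0,0,0,0,0,1]'|sed -n '2p;4p'
```

```text
tool_pos: [488.0, -61.9, 68.1]
contact_force: [4.3, -4.5, -6.8]
tool_pos: [487.9, -61.1, 68.1]
contact_force: [4.5, -3.8, -6.0]
```

```bash
python3 -m inch '[0,0,0,0.0008,-0.0004,0,1,0,0,0,0,0,0,1]'|sed -n '2p;4p'
python3 -m inch '[0,0,0,0.0006,-0.0003,0,1,0,0,0,0,0,0,1]'|sed -n '2p;4p'
```

```text
tool_pos: [487.8, -60.4, 68.1]
contact_force: [4.8, -4.4, -6.3]
tool_pos: [487.8, -59.9, 68.1]
contact_force: [4.6, -4.5, -6.2]
```

```bash
python3 -m inch '[0,0,0,0.0006,-0.0003,0,1,0,0,0,0,0,0,1]'|sed -n '2p;4p'
python3 -m inch '[0,0,0,0.0006,-0.0003,0,1,0,0,0,0,0,0,1]'|sed -n '2p;4p'
```

```text
tool_pos: [487.7, -59.4, 68.1]
contact_force: [3.8, -3.1, -6.0]
tool_pos: [487.6, -58.8, 68.1]
contact_force: [4.5, -3.4, -5.9]
```

```bash
python3 -m inch '[0,0,0,0.0006,-0.0003,0,1,0,0,0,0,0,0,1]'|sed -n '2p;4p'
python3 -m inch '[0,0,0,0.0006,-0.0003,0,1,0,0,0,0,0,0,1]'|sed -n '2p;4p'
```

```text
tool_pos: [487.6, -58.3, 68.1]
contact_force: [4.4, -4.3, -6.6]
tool_pos: [487.6, -58.2, 68.1]
contact_force: [4.8, -6.3, -5.9]
```

```bash
python3 -m inch '[0,0,0,0.0006,-0.0003,0,1,0,0,0,0,0,0,1]'|sed -n '2p;4p'
python3 -c "
from h import *
c=capture('top');cv2.imwrite('pics/t2.png',cv2.resize(c['image'][195:320,220:380,::-1],None,fx=4,fy=4,interpolation=2))"
```

```text
tool_pos: [487.6, -58.1, 68.1]
contact_force: [5.3, -8.1, -7.0]
```

View pics/t2.png

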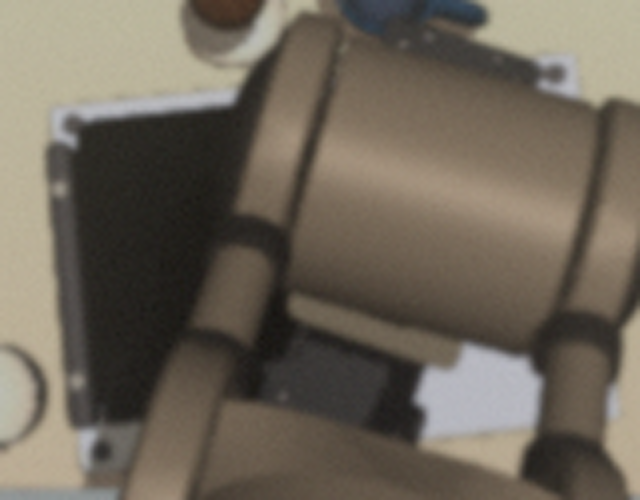

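The scale now lies against the end stop (columns 50 to 90), with no visible gap. The y-force has climbed from 4 to 8 N and the motion has stopped, so it is snug. One more small nudge, then I turn with the moment watched.

```bash
cat > m.py <<'E'
from h import *
o=get_obs();print(round(float(o["time"]),2),o["tool_pos"].round(1),"yaw",o["tcp_rot"][2].round(4),"F",o["contact_force"].round(1),"M",o["moment"].round(2),"g",round(float(o["grip_width"]),1))
E
python3 -m inch '[0,0,0,0.0006,-0.0003,0,1,0,0,0,0,0,0,1,0,0,0,0,0,0,1,0,0,0,0,0,0,1]' >/dev/null; python3 m.py
python3 -m inch '[0,0,0.04,0,0,0,1,0,0,0,0,0,0,1]' >/dev/null; python3 m.py
python3 -m inch '[0,0,0.04,0,0,0,1,0,0,0,0,0,0,1]' >/dev/null; python3 m.py
python3 -m inch '[0,0,0.04,0,0,0,1,0,0,0,0,0,0,1]' >/dev/null; python3 m.py
python3 -m inch '[0,0,0.04,0,0,0,1,0,0,0,0,0,0,1]' >/dev/null; python3 m.py
python3 -m inch '[0,0,0.04,0,0,0,1,0,0,0,0,0,0,1]' >/dev/null; python3 m.py
```

```text
7.5 [487.6 -58.   68.1] yaw 1.2447 F [  4.3 -10.9  -7.8] M [-1.8  -0.88 -0.06] g 13.7
7.67 [487.7 -58.   68.1] yaw 1.1819 F [  4.  -11.6  -7.4] M [-1.85 -0.87 -0.03] g 13.7
7.83 [487.8 -58.   68.1] yaw 1.1219 F [  4.4 -11.2  -7.1] M [-1.85 -0.91  0.01] g 14.1
8.0 [487.8 -58.1  68.1] yaw 1.0619 F [  5.7 -10.3  -8.5] M [-1.93 -0.93 -0.03] g 14.1
8.17 [487.9 -58.1  68.1] yaw 1.0019 F [  5.1 -10.9  -8.6] M [-1.88 -0.95 -0.02] g 14.0
8.33 [488.  -58.2  68.2] yaw 0.9419 F [  5.9 -11.1  -8.5] M [-1.92 -0.99  0.  ] g 13.8
```

```bash
for i in 1; do :; done
python3 -m inch '[0,0,0.04,0,0,0,1,0,0,0,0,0,0,1]' >/dev/null; python3 m.py
python3 -m inch '[0,0,0.04,0,0,0,1,0,0,0,0,0,0,1]' >/dev/null; python3 m.py
python3 -m inch '[0,0,0.04,0,0,0,1,0,0,0,0,0,0,1]' >/dev/null; python3 m.py
python3 -m inch '[0,0,0.04,0,0,0,1,0,0,0,0,0,0,1]' >/dev/null; python3 m.py
```

```text
8.5 [488.  -58.2  68.2] yaw 0.8819 F [  5.2 -11.2  -9.1] M [-1.94 -1.05 -0.02] g 13.7
8.67 [488.1 -58.2  68.2] yaw 0.8219 F [  5.6 -11.3  -9.1] M [-2.   -1.05 -0.02] g 14.1
8.83 [488.1 -58.3  68.2] yaw 0.7619 F [  5.1 -11.1  -9.8] M [-2.05 -1.04 -0.05] g 14.0
9.0 [488.2 -58.3  68.2] yaw 0.702 F [  5.8 -11.2  -9.8] M [-2.15 -1.07  0.03] g 13.7
```

```bash
python3 -m inch '[0,0,0.04,0,0,0,1,0,0,0,0,0,0,1]' >/dev/null; python3 m.py
python3 -m inch '[0,0,0.04,0,0,0,1,0,0,0,0,0,0,1]' >/dev/null; python3 m.py
python3 -m inch '[0,0,0.04,0,0,0,1,0,0,0,0,0,0,1]' >/dev/null; python3 m.py
```

```text
9.17 [488.2 -58.4  68.2] yaw 0.6419 F [  6.2 -12.2  -9.1] M [-2.12 -1.06 -0.  ] g 13.7
9.33 [488.2 -58.4  68.2] yaw 0.582 F [  6.1 -11.9  -9.8] M [-2.16 -1.13 -0.04] g 13.5
9.5 [488.3 -58.5  68.2] yaw 0.522 F [  6.9 -12.9  -9.8] M [-2.2  -1.03 -0.02] g 13.5
```

```bash
python3 -m inch '[0,0,0.04,0,0,0,1,0,0,0,0,0,0,1]' >/dev/null; python3 m.py
python3 -m inch '[0,0,0.04,0,0,0,1,0,0,0,0,0,0,1]' >/dev/null; python3 m.py
python3 -m inch '[0,0,0.04,0,0,0,1,0,0,0,0,0,0,1]' >/dev/null; python3 m.py
python3 -m inch '[0,0,0.04,0,0,0,1,0,0,0,0,0,0,1]' >/dev/null; python3 m.py
```

```text
9.67 [488.3 -58.5  68.2] yaw 0.462 F [  6.2 -12.2  -9.7] M [-2.24 -1.08 -0.05] g 14.0
9.83 [488.3 -58.6  68.2] yaw 0.402 F [  6.7 -13.4  -9.2] M [-2.28 -1.12 -0.04] g 14.1
10.0 [488.4 -58.7  68.2] yaw 0.342 F [  6.2 -12.9 -10. ] M [-2.37 -1.1  -0.02] g 13.8
10.17 [488.4 -58.7  68.2] yaw 0.282 F [  6.6 -14.  -10. ] M [-2.33 -1.13 -0.01] g 13.7
```

```bash
python3 -m inch '[0,0,0.04,0,0,0,1,0,0,0,0,0,0,1]' >/dev/null; python3 m.py
python3 -m inch '[0,0,0.04,0,0,0,1,0,0,0,0,0,0,1]' >/dev/null; python3 m.py
python3 -m inch '[0,0,0.04,0,0,0,1,0,0,0,0,0,0,1]' >/dev/null; python3 m.py
```

```text
10.33 [488.4 -58.8  68.2] yaw 0.2221 F [  6.1 -14.6 -10.2] M [-2.49 -1.12 -0.02] g 13.5
10.5 [488.4 -58.8  68.2] yaw 0.1621 F [  6.8 -14.1 -10.2] M [-2.51 -1.04 -0.02] g 13.9
10.67 [488.4 -58.9  68.2] yaw 0.1024 F [  6.6 -13.2 -10.9] M [-2.59 -1.1   0.09] g 13.7
```

```bash
python3 -m inch '[0,0,0.02,0,0,0,1,0,0,0,0,0,0,1]' >/dev/null; python3 m.py
python3 -m inch '[0,0,0.02,0,0,0,1,0,0,0,0,0,0,1]' >/dev/null; python3 m.py
python3 -m inch '[0,0,0.02,0,0,0,1,0,0,0,0,0,0,1]' >/dev/null; python3 m.py
```

```text
10.83 [488.4 -58.9  68.2] yaw 0.0747 F [  6.5 -13.6 -10.7] M [-2.53 -1.06  0.5 ] g 14.0
11.0 [488.4 -58.9  68.2] yaw 0.0449 F [  7.1 -14.2 -10. ] M [-2.52 -1.13  0.38] g 13.9
11.17 [488.5 -58.9  68.2] yaw 0.0149 F [  6.3 -14.2 -11.2] M [-2.53 -1.09  0.51] g 14.1
```

Mz jumped from about -0.02 to 0.5 at yaw of about 0.10, which is the bite. The target yaw is about -0.70.

```bash
python3 -m inch '[0,0,0.04,0,0,0,1,0,0,0.04,0,0,0,1,0,0,0.04,0,0,0,1,0,0,0.04,0,0,0,1,0,0,0.04,0,0,0,1,0,0,0,0,0,0,1]' >/dev/null; python3 m.py
python3 -m inch '[0,0,0.04,0,0,0,1,0,0,0.04,0,0,0,1,0,0,0.04,0,0,0,1,0,0,0.04,0,0,0,1,0,0,0.04,0,0,0,1,0,0,0,0,0,0,1]' >/dev/null; python3 m.py
```

```text
11.67 [488.4 -59.3  68.2] yaw -0.2867 F [  6.5 -15.6 -10.7] M [-2.89 -1.03  0.39] g 13.5
12.17 [488.2 -59.5  68.2] yaw -0.5866 F [  6.3 -17.5  -9.6] M [-3.02 -0.81  0.49] g 13.9
```

```bash
python3 -m inch '[0,0,0.037,0,0,0,1,0,0,0.037,0,0,0,1,0,0,0,0,0,0,1,0,0,0,0,0,0,1]' >/dev/null; python3 m.py
python3 -m inch '[0,0,0,0.0009,0.0008,0,1,0,0,0,0.0009,0.0008,0,1,0,0,0,0,0,0,1,0,0,0,0,0,0,1]' >/dev/null; python3 m.py
```

```text
12.5 [488.1 -59.5  68.2] yaw -0.6947 F [  4.8 -18.6 -10. ] M [-3.13 -0.73  0.39] g 14.1
12.83 [488.2 -59.9  68.2] yaw -0.6952 F [ 5.2 -9.6 -7.6] M [-1.62 -0.96  0.45] g 13.9
```

```bash
python3 -m inch '[0,0,0,0.0009,0.0008,0,1,0,0,0,0,0,0,1,0,0,0,0,0,0,1]' >/dev/null; python3 m.py
python3 -m inch '[0,0,0,0,0,0,-1,0,0,0,0,0,0,-1,0,0,0,0,0,0,-1,0,0,0,0,0,0,-1,0,0,0,0,0,0,-1,0,0,0,0,0,0,-1,0,0,0,0,0,0,-1,0,0,0,0,0,0,-1,0,0,0,0,0,0,-1,0,0,0,0,0,0,-1]' >/dev/null; python3 m.py
python3 -m inch '[0,0,0,0,0,0,-1,0,0,0,0,0,0,-1,0,0,0,0,0,0,-1,0,0,0,0,0,-0.03,-1,0,0,0,0,0,-0.03,-1,0,0,0,0,0,-0.03,-1,0,0,0,0,0,-0.03,-1,0,0,0,0,0,-0.03,-1,0,0,0,0,0,-0.03,-1]' >/dev/null; python3 m.py
```

```text
13.08 [488.2 -60.1  68.2] yaw -0.6954 F [ 5.2 -6.2 -7.2] M [-0.92 -0.94  0.48] g 13.8
13.92 [487.  -58.9  68.1] yaw -0.6967 F [ 1.  -0.1 -0.1] M [ 0.06 -0.06 -0.04] g 76.0
14.67 [486.8 -58.8 213.3] yaw -0.6967 F [-0.4  0.5  0.3] M [ 0.1  -0.02  0.02] g 91.7
```

```bash
python3 -m inch '[0,0,0,-0.0093,0.0407,0,-1,0,0,0,-0.0093,0.0407,0,-1,0,0,0,-0.0093,0.0407,0,-1,0,0,0,-0.0093,0.0407,0,-1,0,0,0,-0.0093,0.0407,0,-1,0,0,0,-0.0093,0.0407,0,-1,0,0,0,-0.0093,0.0407,0,-1,0,0,0,0,0,0,-1]' | sed -n 2p
python3 -c "
from h import *
c=capture('top');cv2.imwrite('pics/t3.png',cv2.resize(c['image'][170:320,200:400,::-1],None,fx=4,fy=4,interpolation=2))"
```

```text
tool_pos: [297.4, -202.6, 212.2]
```

View pics/t3.png

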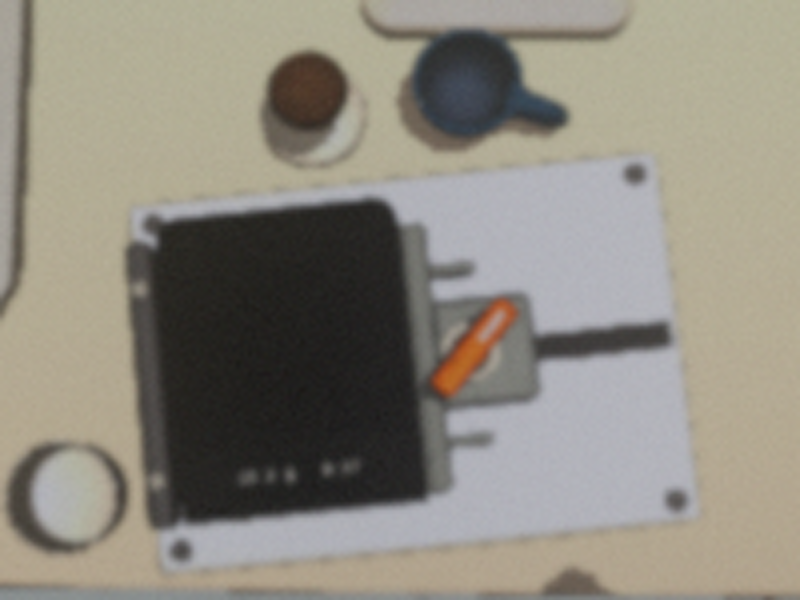

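The bar now runs from (440,390) to (509,303), the scale lies between the stop and the fence wall (columns 160 to 425), and the bystanders are unmoved. A quick check of the numbers:

```bash
python3 - <<'E'
from h import *
c=capture("top")
f=lambda p:(np.array(p,float)+.5)/4-.5+[200,170]
ctr=np.array([484.09,-28.67]);y=.108;R=np.array([[np.cos(y),-np.sin(y)],[np.sin(y),np.cos(y)]])
L=lambda p,z:((ray(c,f(p),z)[:,:2]-ctr)@R).round(1)
print("wall rear",L([(428,230),(452,485)],41),"was -52.8,-50.9");print("block rear",L([(530,297),(538,388)],44),"was -103.8,-101.7")
print("scale front",L([(398,230),(425,490)],30));print("bar ctr",L([(474.5,346.5)],89),"was -69.1")
b=ray(c,f([(440,390),(509,303)]),89);d=b[1]-b[0];print(np.arctan2(d[1],d[0]))
t=c["image"].astype(int);m=((t[...,0]>150)&(t[...,1]<150)&(t[...,2]<90)).astype(np.uint8)[240:272,300:335]
mo=cv2.moments(m,True);th=.5*np.arctan2(2*mo["mu11"],mo["mu20"]-mo["mu02"]);p=np.array([300+mo["m10"]/mo["m00"],240+mo["m01"]/mo["m00"]]);v=12*np.array([np.cos(th),np.sin(th)])
q=ray(c,[p-v,p+v],89);d=q[1]-q[0];print(mo["m00"],np.arctan2(d[1],d[0]))
E
```

```text
wall rear [[ 65.2 -14.9]
 [-66.8 -13.5]] was -52.8,-50.9
block rear [[ 24.9 -63.6]
 [-22.1 -62.4]] was -103.8,-101.7
scale front [[ 68.2   0.4]
 [-68.3   0.2]]
bar ctr [[  0.  -29.7]] was -69.1
-0.6665076517857687
128.0 -0.6622603479317064
```

The fence face is at about 0 mm, the scale is square, and the bar stands at -0.66 rad, about 0.77 rad past the bite. Handing in.

```bash
python3 -c "
from plant import close_job
print(close_job())"
```

```text
the job is handed in; nothing more can be done
None
```

The job is handed in (no verdict was returned): the scale sits square and snug between fence and end stop, the lock knob is about 0.77 rad (44°) past its bite, and the tamper, mug and dosing cup look unmoved.

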